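# Set the food processor's dial and hold its run paddle half down

## Robot

A 6-joint arm with a two-finger parallel gripper is mounted at the origin on the work surface. World frame = base frame: x ahead of the robot, y to its left, z up, the work surface at z = 0. Lengths are in m, angles in rad, forces in N, time in s.
With the tool pointing down it reaches from about 0.275 to 0.75 m from the base axis. Payload 10.2 kg.
Tool frame: the origin (TCP) lies midway between the tips of the shut fingers; the grasp point (between the pads) lies 19 mm behind it; z points along the fingers, y is the line along which they close (so a half turn about z gives the same grasp; the last joint's range is limited). The gripper opens to 88 mm and grips with 3 to 60 N. Pads are 18 mm wide; open, the fingers measure 123 mm over their backs; the gripper's body (75 mm by 187 mm) begins 45 mm behind the grasp point.
Start: joints at [-1.436, 0.313, 1.498, -0, 1.331, -0.223], TCP at [0.184, -0.492, 0.205] pointing down, gripper open.
Joint ranges: [-2.94, 2.94], [-0.97, 2.17], [0.19, 2.56], [-1.23, 4.37], [0.02, 3.11], [-2.88, 2.88]. Speed limits (rad/s): [2.39, 2.39, 3.01, 3.14, 3.14, 3.14].

## Interface

Orientations are given as a unit quaternion [w, x, y, z].
In Python, from cell import r gives the robot as it stands.
- The arm moves only by the tool servo_tool, never from a script. Its argument "series" is a list of rows, each an object with "delta_pos": the shift along the tool's x, y, z as a fraction of full scale, a list of three; "angular": the turn, a rotation vector about the tool's x, y, z as a fraction of full scale, a list of three; "claw": the opening, from 0 (shut) to 1 (fully open). In form: [{"delta_pos": [dx, dy, dz], "angular": [ax, ay, az], "claw": claw}, ...]. A call has 1 to 10 rows; each row is the pose to reach, as a shift and turn from the pose commanded when the call began, along the tool's axes at that moment; what a row does not reach only later rows make up. Full scale, the value 1, is 0.1 m for a shift and 0.5 rad for a turn. A row lasts 1/12 s, in which the tool goes at most 41.7 mm and 7.16 degrees, less where a joint would pass 70% of its speed; a pose out of reach is approached as far as the arm can. A call with a number of a shift or a turn outside -1 to 1 is refused whole. A call with a gripper value outside its range is refused whole. The fingers move at their own pace and stop on an object; "grip_force" is the grip in N (left out, the last holds). Time passes only in rows, so rows that repeat a pose let the fingers close. It gives the time, the measured TCP pose, the force, the opening and the grip force at its end, in the units of the state.
- r.get_state(): the state, without advancing time (a new reading comes with each control period).
- r.read_camera(name): name is "scene" or "side" or "wrist"; returns a dict with "img" (480x640x3 uint8, red, green, blue), "fx", "fy", "cx", "cy" (pixels), "cam_to_world" (4x4, takes a point from camera to world coordinates); the wrist camera has in their place "hand_eye" (4x4, takes a point from camera to tool coordinates, whose origin is the TCP and whose axes are the flange's). Camera axes: x right, y down, z forward; pixel columns grow to the right and rows downward; lengths in m; the calibration is good to about 2 mm. A picture is of the moment at which its call begins: read the wrist's pose just before it. There is no depth.
- r.sign_off(): hands the job in; it is judged then, once.
The state is a dict: "time_s": time; "joint_pos": joint angles; "qvel": joint speeds; "tau": joint torques, N m; "ee_pos": TCP position; "orientation": TCP orientation; "contact_force": force on the tool from outside, world axes, zero at the start; "wrist_torque": the same for the moment, N m; "gripper_width": finger opening in m; "grip_force": force on a finger pad.
Only numpy, scipy, OpenCV 4.12 (cv2) and the standard library are available. Lean on these libraries where they do the work, as an engineer would, in place of code of your own. Each camera call takes 0.05 s, during which the arm holds its last target. There are 200 camera calls.

## Task

Turn the food processor's dial so that its pointer clicks in at the long bar mark. Only then press the sprung run paddle about halfway down, to the long middle rib of the gauge post beside it and never right down, and finish while still holding it there with the fingers: do not let go at the end. Leave the dial on its mark and the other things on the worktop where they stand.

Things in the scene. Friction and masses are not known exactly. Their poses are not given: they have to be found in the camera images.
- processor: White food processor, fixed: low motor base 200 mm (x) by 370 mm (y, -180 to +190), flat deck 60 mm above the worktop. Origin: middle of its underside; x points away from the robot at yaw 0, z up. In its frame, mm: lidded clear bowl (radius 64, top 156 over the worktop) at (0, 120), paddle along x at y = -20, dial axis at (-15, -125).
- dial_grip (a point): Where to grip the dial: on its axis, 88 mm above the worktop. The dial is a 46 mm grey disc (top 10 mm above the deck) with an upright grip bar across it, 44 mm long, 14 mm wide, top 38 mm above the deck. A black line on half of the bar's top and down that end is the pointer; the point's x axis points along it, z up.
- dial (a joint): Dial angle, rad, growing clockwise from above. Clicks at 0 (off), 0.4, 0.8, 1.2, 1.6, 2.0; stops at 0 and 2.0. The long bar mark is 1.6: the pointer then points along the processor's -x. At value q it points at angle pi + 1.6 - q in the processor's frame. A click takes about 0.08 Nm; let go within 0.12 rad of a click, it settles there. Starts between 0 and 1.2, nearly always at a click.
- bar_mark (a point): Middle of the long bar mark (20 by 4.5 mm, black) on the deck, 40 mm from the dial's axis. The other five clicks have 6 mm round dots.
- paddle: Sprung grey run paddle: pad 40 by 36 mm at the robot-side end of an arm hinged 105 mm further along the processor's +x (hinge axis along its y). Origin: middle of the pad's top face; z its normal, x along the arm to the hinge. Released, it slopes 0.42 rad, up towards the robot. Press it down with closed fingertips; it springs back. About 3 N at first, 6 N halfway, 9 N at the stop.
- paddle_hinge (a joint): Angle the paddle has been pressed, rad: 0 released, 0.21 half travel, 0.42 bottom stop. The pad's origin is then about 134, 113 and 92 mm above the worktop.
- gauge_middle (a point): Long middle rib (26 mm long; black) of the gauge post, which shows half travel when level with the pad's top. The post (12 by 5 mm, top 72 mm above the deck) stands 5 mm clear of the pad's right (-y) edge; its shorter top and low ribs show released and bottom stop.
- ramekin: White dish, 80 mm wide, 40 mm high, behind the processor; a bystander. Origin under its middle.
- spice_jar: Jar 44 mm wide, 85 mm high, behind the processor; a bystander. Origin under its middle.
- spoon: Wooden spoon 240 mm long lying in front of the processor; a bystander. Origin under its middle.
- mug: White mug, 80 mm wide, 90 mm high, to the right of the processor; a bystander. Origin under its middle.
- pepper_mill: Turned wooden pepper mill, 56 mm wide, 147 mm high, at one side of the worktop; a bystander. Origin under its middle.
- tin: Tin can 74 mm wide, 100 mm high, at one side of the worktop; a bystander. Origin under its middle.
- bottle: Green bottle 74 mm wide, 290 mm high, at the left; a bystander. Origin under its middle.

How it is judged:
On the way, in this order (a step that is already met when the one before it is completed fails the run):
1. the dial stands at the long bar mark while the paddle is still up (value of joint dial between 1.46 and 1.74 rad and value of joint paddle_hinge below 0.06 rad), for 0.3 s.
2. the fingers hold the paddle about halfway down (value of joint paddle_hinge between 0.14 and 0.28 rad and contact force between the fingers and paddle above 1 N), for 0.5 s.
At the end, for the whole second after the job is handed in: The dial is within 0.14 rad of 1.6 (the long bar mark) and the fingers hold the paddle, with more than 1 N, between 0.14 and 0.28 rad (half travel within 7 mm at the pad) (all of step 2 and value of joint dial between 1.46 and 1.74 rad); the arm keeps its last pose, push and grip.
It fails at once if the paddle is pressed right down (beyond 0.36 rad) (value of joint paddle_hinge above 0.36 rad).
It fails at once if the paddle is pressed while the dial is off its mark (value of joint paddle_hinge above 0.1 rad and (value of joint dial below 1.4 rad or value of joint dial above 1.8 rad)).
It fails at once if a bystander is shifted by more than 30 mm (distance of any of ramekin, spice_jar, spoon, mug, pepper_mill, tin, bottle from where it was at the start of the episode above 0.03 m).
It also fails if it takes over 58 s, if anything falls off the work surface, if the arm or the gripper's body presses on something with over 40 N, if the wrist force passes 120 N, or if a joint passes its speed limit or range.

## Working session

There is one attempt and no reset: what is moved stays moved. The work goes in short steps, Python scripts to look and compute and a tool call to move; the robot and the scene stay as the last step left them, time stands still between calls to the robot, and variables do not carry over. Pictures are saved under pics/ and viewed, at most 10 in all, crops included, and the job is handed in when it is done.

Besides the shell and the picture viewer there is one more tool, called as name(argument=value, ...), one argument or row to a line, values as JSON. servo_tool: Moves the arm, as the interface text tells. Shift numbers are shares of 0.1 m and turn numbers shares of 0.5 rad, none past 1 either way. Its arguments: {"type":"object","properties":{"series":{"type":"array","items":{"type":"object","properties":{"delta_pos":{"type":"array","items":{"type":"number"}},"angular":{"type":"array","items":{"type":"number"}},"claw":{"type":"number"}}}},"grip_force":{"type":"number"}},"required":["series"]}

```bash
mkdir -p pics
cat > h.py <<'E'
import numpy as np, cv2
from scipy.spatial.transform import Rotation as R
from cell import r
def Rq(q): return R.from_quat([q[1],q[2],q[3],q[0]])
def shot(name,fn=None):
    s=r.get_state(); c=r.read_camera(name)
    if name=="wrist":
        T=np.eye(4);T[:3,:3]=Rq(s["orientation"]).as_matrix();T[:3,3]=s["ee_pos"]
        c["T"]=T@np.array(c["hand_eye"])
    else: c["T"]=np.array(c["cam_to_world"])
    if fn: cv2.imwrite(fn,cv2.cvtColor(c["img"],cv2.COLOR_RGB2BGR)); np.savez(fn[:-4]+".npz",img=c["img"],T=c["T"],k=[c["fx"],c["fy"],c["cx"],c["cy"]])
    return c
def load(fn):
    d=np.load(fn);fx,fy,cx,cy=d["k"]
    return dict(img=d["img"],T=d["T"],fx=fx,fy=fy,cx=cx,cy=cy)
def ray(c,u,v):
    d=c["T"][:3,:3]@np.array([(u-c["cx"])/c["fx"],(v-c["cy"])/c["fy"],1]); return c["T"][:3,3],d/np.linalg.norm(d)
def plane(c,u,v,z):
    o,d=ray(c,u,v); return o+d*(z-o[2])/d[2]
def proj(c,p):
    q=np.linalg.inv(c["T"])@np.append(p,1); return np.array([c["fx"]*q[0]/q[2]+c["cx"],c["fy"]*q[1]/q[2]+c["cy"]])
def tri(c1,p1,c2,p2):
    A=[];b=[]
    for c,p in((c1,p1),(c2,p2)):
        o,d=ray(c,*p);M=np.eye(3)-np.outer(d,d);A.append(M);b.append(M@o)
    return np.linalg.lstsq(np.vstack(A),np.hstack(b),rcond=None)[0]
E
python3 - <<'E'
from h import *
for n in("scene","side"):
    c=shot(n,f"pics/{n}0.png"); print(n,c["T"].round(3).tolist(),c["fx"])
s=r.get_state();print(s["time_s"],s["ee_pos"],s["orientation"],s["gripper_width"],s["contact_force"])
E
```

```text
scene [[0.618, 0.579, -0.531, 1.434], [0.786, -0.451, 0.423, -0.713], [0.005, -0.679, -0.734, 1.282], [0.0, 0.0, 0.0, 1.0]] 491.8868389741413
side [[-0.898, -0.237, 0.371, 0.026], [-0.44, 0.443, -0.781, 1.131], [0.02, -0.865, -0.502, 0.873], [0.0, 0.0, 0.0, 1.0]] 499.1279231393649
0.1 [ 0.18381565 -0.491507    0.20494349] [-5.56423178e-04  9.84038833e-01  1.77952987e-01  1.94293869e-05] 0.08817979739563375 [ 0.84661613 -0.13653263  0.2808086 ]
```

View pics/scene0.png

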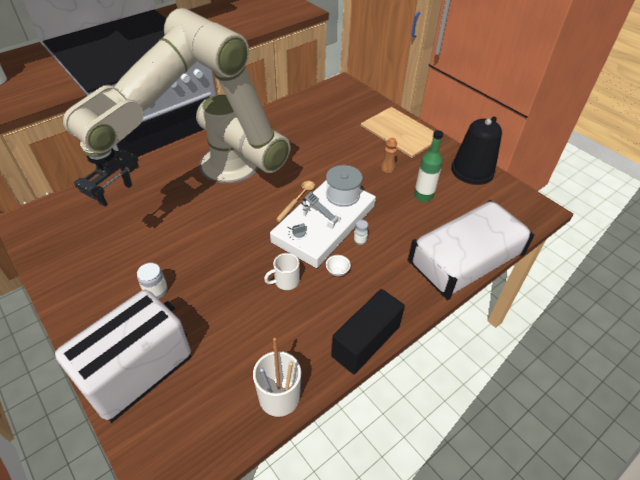

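View pics/side0.png

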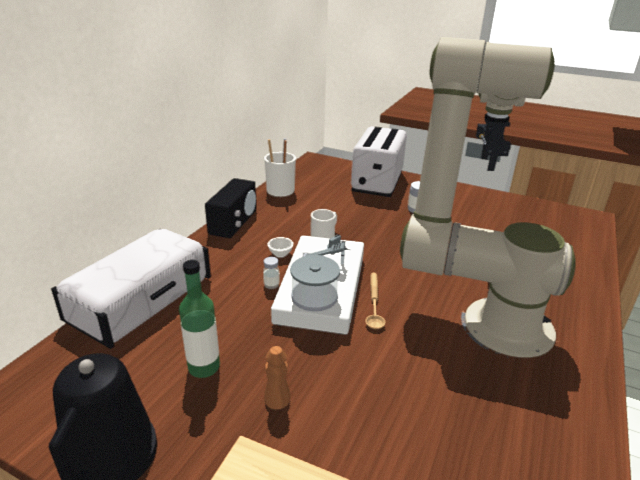

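The scene view shows the processor with deck corners near (272,235), (318,262) and (375,198), the dial at (298,231), the paddle near (315,207) and the mug at (287,271). In the side view the processor is at (320,280). I'll fit the deck outline next.

Run:
```python
from h import *
c=load("pics/scene0.npz");im=c["img"]
hsv=cv2.cvtColor(im,cv2.COLOR_RGB2HSV)
m=((hsv[...,1]<40)&(hsv[...,2]>215)).astype(np.uint8)
n,l,st,ce=cv2.connectedComponentsWithStats(m)
for i in range(1,n):
    if st[i,4]>150:print(i,st[i],ce[i].round())
i=l[222,283] or l[245,315]
ys,xs=np.where(l==i)
P=np.array([plane(c,u,v,.06)[:2] for u,v in zip(xs,ys)])
rc=cv2.minAreaRect(P.astype(np.float32));print(rc,cv2.boxPoints(rc))
cr=cv2.resize(im[160:290,255:395],None,fx=5,fy=5*.9,interpolation=cv2.INTER_CUBIC)
cr=cv2.resize(im[165:275,260:390],None,fx=5,fy=5,interpolation=cv2.INTER_CUBIC)
cv2.imwrite("pics/crop1.png",cr[...,::-1])
```

```text
1 [ 165   10   63   40 1273] [193.  31.]
2 [ 116   41   59   57 1146] [144.  68.]
7 [ 70  90  55  46 557] [ 94. 114.]
9 [226 118  17  20 187] [235. 128.]
11 [  254   143   386   337 28549] [454. 350.]
17 [218 167  34  13 224] [234. 174.]
18 [419 173  15  21 208] [426. 183.]
19 [ 270  181  105   81 2923] [318. 224.]
22 [ 419  203  110   74 4164] [472. 240.]
24 [265 253  34  36 450] [285. 270.]
25 [326 255  24  19 328] [338. 264.]
26 [137 263  22  18 293] [148. 271.]
32 [  56  292  120  102 3331] [112. 345.]
34 [253 352  47  63 473] [272. 390.]
35 [280 352  16  36 201] [286. 365.]
((0.5111473202705383, 0.07584203779697418), (0.19762040674686432, 0.37889155745506287), 15.905328750610352) [[ 0.36420262  0.23095623]
 [ 0.46803737 -0.13342977]
 [ 0.658092   -0.07927215]
 [ 0.5542573   0.28511384]]
```

View pics/crop1.png

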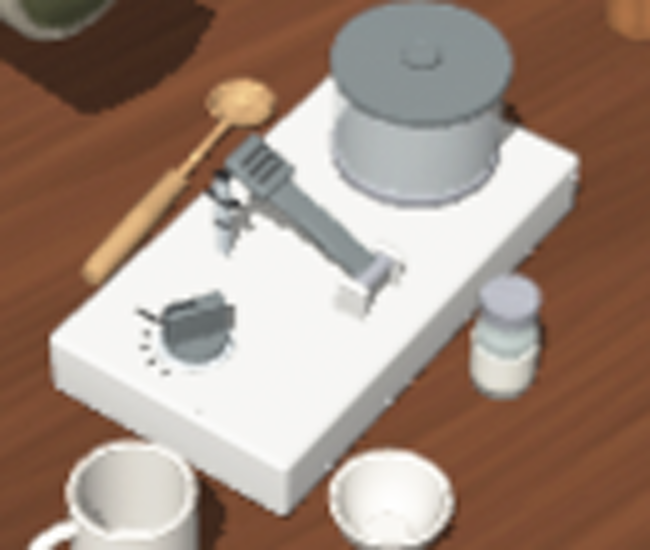

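Run:
```python
from h import *
c=load("pics/scene0.npz");d=load("pics/side0.npz")
px=lambda x,y:(260+(x-2)/5,165+(y-2)/5)
A=plane(c,*px(50,345),.06);B=plane(c,*px(287,478),.06);C=plane(c,*px(578,162),.06)
for n,p in zip("ABC",(A,B,C)):print(n,p.round(4))
print(np.linalg.norm(B-A),np.linalg.norm(C-B))
v=C-B;yaw=np.arctan2(-v[0],v[1]);w=B-A;print(yaw,np.arctan2(w[1],w[0]))
yaw=.5*(yaw+np.arctan2(w[1],w[0])) 
Ry=lambda a:np.array([[np.cos(a),-np.sin(a)],[np.sin(a),np.cos(a)]])
M=Ry(yaw)
o=np.mean([A[:2]-M@[-.1,-.18],B[:2]-M@[.1,-.18],C[:2]-M@[.1,.19]],axis=0)
print("o",o,yaw,"dial",o+M@[-.015,-.125])
pad=plane(c,*px(258,165),.134)[:2];post=plane(c,*px(222,178),.132)[:2];mug=plane(c,*px(133,485),.09)[:2]
hinge=plane(c,*px(375,275),.08)[:2]
for n,p in(("pad",pad),("post",post),("mug",mug),("hinge",hinge)):print(n,p.round(3),"proc",(M.T@(p-o)).round(3))
s=r.get_state();T=Rq(s["orientation"]).as_matrix()
g=np.append(o+M@[-.015,-.125],.30)-s["ee_pos"];print("delta tool",(T.T@g/.1).round(2))
h=r.read_camera("wrist");print(np.round(h["hand_eye"],3).tolist(),h["fx"])
```

```text
A [ 0.4696 -0.1231  0.06  ]
B [ 0.6585 -0.0696  0.06  ]
C [0.5567 0.2823 0.06  ]
0.19639747881843767 0.3662937790126645
0.2816507073012227 0.27624107364144873
o [0.51395947 0.07516768] 0.2789458904713357 dial [ 0.53395708 -0.04913073]
pad [0.478 0.048] proc [-0.042 -0.016]
post [0.472 0.022] proc [-0.055 -0.039]
mug [ 0.623 -0.165] proc [ 0.039 -0.261]
hinge [0.568 0.079] proc [ 0.053 -0.011]
delta tool [ 4.83 -2.92 -0.95]
[[0.002, -0.948, -0.318, 0.082], [1.0, 0.002, 0.001, 0.001], [0.0, -0.318, 0.948, -0.179], [0.0, 0.0, 0.0, 1.0]] 340.2321095085252
```

servo_tool(
  series=[
    {"delta_pos": [0.97,-0.58,-0.2],"angular": [0,0,0],"claw": 1},
    {"delta_pos": [0.97,-0.58,-0.2],"angular": [0,0,0],"claw": 1},
    {"delta_pos": [0.97,-0.58,-0.2],"angular": [0,0,0],"claw": 1},
  ],
)

```text
time_s: 0.4
ee_pos: [0.2554, -0.4015, 0.2256]
orientation: [-0.0, 0.984, 0.178, 0.0]
contact_force: [-0.2, -0.5, 0.4]
gripper_width: 0.0883
grip_force: 0.0
```

servo_tool(
  series=[
    {"delta_pos": [0.97,-0.58,-0.2],"angular": [0,0,0],"claw": 1},
    {"delta_pos": [0.97,-0.58,-0.2],"angular": [0,0,0],"claw": 1},
    {"delta_pos": [0.97,-0.58,-0.2],"angular": [0,0,0],"claw": 1},
  ],
)

```text
time_s: 0.65
ee_pos: [0.3261, -0.3128, 0.246]
orientation: [0.0, 0.984, 0.178, 0.0]
contact_force: [0.1, 0.2, -0.3]
gripper_width: 0.0882
grip_force: 0.0
```

servo_tool(
  series=[
    {"delta_pos": [0.97,-0.58,-0.2],"angular": [0,0,0],"claw": 1},
    {"delta_pos": [0.97,-0.58,-0.2],"angular": [0,0,0],"claw": 1},
    {"delta_pos": [0.97,-0.58,-0.2],"angular": [0,0,0],"claw": 1},
  ],
)

```text
time_s: 0.9
ee_pos: [0.3967, -0.2245, 0.266]
orientation: [0.0, 0.984, 0.178, 0.0]
contact_force: [0.4, -0.3, 0.7]
gripper_width: 0.0881
grip_force: 0.0
```

servo_tool(
  series=[
    {"delta_pos": [0.97,-0.58,-0.2],"angular": [0,0,0],"claw": 1},
    {"delta_pos": [0.97,-0.58,-0.2],"angular": [0,0,0],"claw": 1},
    {"delta_pos": [0.97,-0.58,-0.2],"angular": [0,0,0],"claw": 1},
    {"delta_pos": [0.97,-0.58,-0.2],"angular": [0,0,0],"claw": 1},
    {"delta_pos": [0.97,-0.58,-0.2],"angular": [0,0,0],"claw": 1},
  ],
)

```text
time_s: 1.32
ee_pos: [0.4664, -0.1376, 0.2852]
orientation: [-0.0, 0.984, 0.179, -0.0]
contact_force: [0.4, -0.1, -0.3]
gripper_width: 0.0883
grip_force: 0.0
```

Run:
```python
from h import *
s=r.get_state();print(s["time_s"],s["ee_pos"],s["orientation"],s["qvel"].round(3) if hasattr(s["qvel"],"round") else s["qvel"])
c=shot("wrist","pics/w1.png")
print(proj(c,[.534,-.049,.098]))
```

```text
1.3167 [ 0.46642782 -0.13761846  0.28520504] [-4.39458916e-05  9.83786211e-01  1.79345077e-01 -1.78669523e-04] [-0.054 -0.007  0.027 -0.006 -0.004 -0.013]
[252.83816214 111.2125234 ]
```

View pics/w1.png

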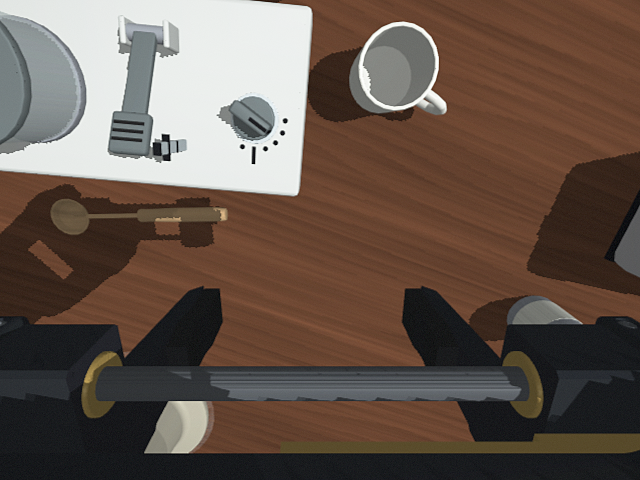

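The wrist view shows the dial at about (253,118), the bar mark at (253,155) and dots at (242,146), (265,150), (275,143), (283,133) and (285,121). The black pointer line runs to the lower right, to about (268,134). The pad is at (130,132), the gauge post at (168,148) and the mug at (400,65).

Run:
```python
from h import *
c=load("pics/w1.npz");g=cv2.cvtColor(c["img"],cv2.COLOR_RGB2GRAY)
roi=g[85:170,215:295];m=(roi<70).astype(np.uint8)
n,l,st,ce=cv2.connectedComponentsWithStats(m)
pts=[]
for i in range(1,n):
    u,v=ce[i]+[215,85];a=st[i,4]
    print(a,(round(u,1),round(v,1)),plane(c,u,v,.06).round(4)[:2], plane(c,u,v,.098).round(4)[:2])
    if a>40 or a<30: pts.append((a,plane(c,u,v,.06)[:2]))
cr=cv2.resize(c["img"][85:170,95:305],None,fx=3.8,fy=3.8,interpolation=cv2.INTER_CUBIC);cv2.imwrite("pics/crop2.png",cr[...,::-1])
# deck edges
for (u,v) in ((299,195),(312,8),(0,171)):print(plane(c,u,v,.06).round(4))
```

```text
153 (np.float64(245.3), np.float64(127.8)) [ 0.5132 -0.0401] [ 0.5161 -0.0466]
85 (np.float64(258.9), np.float64(125.8)) [ 0.5207 -0.0538] [ 0.5229 -0.059 ]
13 (np.float64(284.8), np.float64(120.5)) [ 0.5365 -0.0793] [ 0.5371 -0.0821]
1 (np.float64(242.0), np.float64(126.0)) [ 0.5138 -0.036 ] [ 0.5165 -0.0429]
1 (np.float64(247.0), np.float64(130.0)) [ 0.5117 -0.0426] [ 0.5146 -0.0489]
13 (np.float64(282.2), np.float64(132.5)) [ 0.5232 -0.0807] [ 0.5251 -0.0834]
12 (np.float64(275.2), np.float64(142.3)) [ 0.5103 -0.0769] [ 0.5134 -0.0799]
12 (np.float64(242.0), np.float64(146.5)) [ 0.4923 -0.0426] [ 0.4971 -0.0489]
44 (np.float64(253.2), np.float64(155.8)) [ 0.4869 -0.0578] [ 0.4922 -0.0626]
13 (np.float64(265.2), np.float64(148.5)) [ 0.4997 -0.0682] [ 0.5038 -0.0721]
[ 0.4626 -0.1233  0.06  ]
[ 0.6488 -0.0693  0.06  ]
[0.3647 0.2153 0.06  ]
```

View pics/crop2.png

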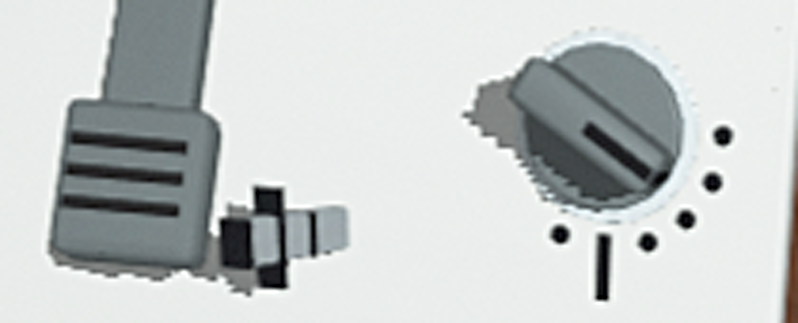

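The crop shows the pointer line running from (588,128) to (648,174) in crop pixels, towards the second or third dot. Bar mark is at (602,267), pad ribs near (125,175), post at (270,235).

Run:
```python
from h import *
from scipy.optimize import least_squares
c=load("pics/w1.npz")
q=[0,.4,.8,1.2,2.0];D=np.array([plane(c,u,v,.06)[:2] for u,v in((284.8,120.5),(282.2,132.5),(275.2,142.3),(265.2,148.5),(242,146.5))])
bar=plane(c,253.2,155.8,.06)[:2]
def f(p):
    a=p[2]+np.pi+1.6-np.array(q)
    e=(p[:2]+p[3]*np.c_[np.cos(a),np.sin(a)]-D).ravel()
    b=p[:2]+.04*np.array([np.cos(p[2]+np.pi),np.sin(p[2]+np.pi)])-bar
    return np.r_[e,b]
s=least_squares(f,[.53,-.05,.28,.033]);p=s.x;print(p,s.fun.round(4))
px=lambda x,y:(95+(x-1.9)/3.8,85+(y-1.9)/3.8)
a=plane(c,*px(588,128),.098);b=plane(c,*px(648,174),.098)
ang=np.arctan2(*(b-a)[[1,0]]);print("line",a,b,"q",(np.pi+1.6+p[2]-ang+np.pi)%(2*np.pi)-np.pi,"world ang",ang)
L=plane(c,*px(524,78),.098);Rr=plane(c,*px(662,172),.098);print("bar ends",L,Rr,(L+Rr)/2,np.linalg.norm(L-Rr),np.arctan2(*(Rr-L)[[1,0]]))
M=np.array([[np.cos(p[2]),-np.sin(p[2])],[np.sin(p[2]),np.cos(p[2])]]);o=p[:2]-M@[-.015,-.125];print("o",o)
for n,u,z in(("pad",(135,182),.134),("padfarL",(70,103),.126),("padnearR",(205,255),.142),("post",(236,243),.132)):
    w=plane(c,*px(*u),z)[:2];print(n,w,(M.T@(w-o)).round(4))
st=r.get_state();T=Rq(st["orientation"]).as_matrix();print(T.round(3),st["joint_pos"])
```

```text
[ 0.52600993 -0.0467761   0.28214289  0.0340102 ] [-0.      0.0001 -0.0002  0.0001 -0.0002 -0.     -0.0001  0.     -0.0001
 -0.0002  0.0006 -0.0001]
line [ 0.52636878 -0.04759088  0.098     ] [ 0.52092246 -0.06626203  0.098     ] q 0.5951686778092053 world ang -1.8546184442702436
bar ends [ 0.53227259 -0.02804337  0.098     ] [ 0.52275305 -0.06963543  0.098     ] [ 0.52751282 -0.0488394   0.098     ] 0.04266755768471752 -1.7957995347395457
o [0.50561504 0.07745775]
pad [0.47691782 0.04601379] [-0.0363 -0.0222]
padfarL [0.48807661 0.0683177 ] [-0.0194 -0.0039]
padnearR [0.46773246 0.02308296] [-0.0515 -0.0417]
post [0.47100334 0.02058203] [-0.0491 -0.045 ]
[[ 0.936  0.351 -0.001]
 [ 0.351 -0.936  0.   ]
 [-0.001 -0.    -1.   ]] [-5.30574363e-01  1.79520434e-01  1.46194179e+00 -3.71394012e-04
  1.50095434e+00  6.81532685e-01]
```

servo_tool(
  series=[
    {"delta_pos": [0.88,-0.64,0.95],"angular": [0,0,-0.95],"claw": 1},
    {"delta_pos": [0.88,-0.64,0.95],"angular": [0,0,-0.95],"claw": 1},
    {"delta_pos": [0.88,-0.64,0.95],"angular": [0,0,-0.95],"claw": 1},
    {"delta_pos": [0.88,-0.64,0.95],"angular": [0,0,-0.95],"claw": 1},
    {"delta_pos": [0.88,-0.64,0.95],"angular": [0,0,-0.95],"claw": 1},
  ],
)

```text
time_s: 1.78
ee_pos: [0.525, -0.0467, 0.187]
orientation: [-0.002, 0.914, 0.407, -0.002]
contact_force: [-0.4, -0.7, 0.2]
gripper_width: 0.088
grip_force: 0.0
```

servo_tool(
  series=[
    {"delta_pos": [0,0,0],"angular": [0,0,-0.95],"claw": 1},
    {"delta_pos": [0,0,0],"angular": [0,0,-0.95],"claw": 1},
    {"delta_pos": [0,0,0],"angular": [0,0,-0.95],"claw": 1},
    {"delta_pos": [0,0,0],"angular": [0,0,-0.95],"claw": 1},
    {"delta_pos": [0,0,0],"angular": [0,0,-0.95],"claw": 1},
    {"delta_pos": [0,0,0],"angular": [0,0,-0.95],"claw": 1},
    {"delta_pos": [0,0,0],"angular": [0,0,-0.95],"claw": 1},
  ],
)

```text
time_s: 2.37
ee_pos: [0.5258, -0.0488, 0.1908]
orientation: [0.0, 0.795, 0.606, 0.0]
contact_force: [0.8, 0.1, 0.9]
gripper_width: 0.0881
grip_force: 0.0
```

Run:
```python
from h import *
s=r.get_state();print(s["time_s"],s["ee_pos"],s["orientation"],s["joint_pos"])
c=shot("wrist","pics/w2.png")
print(proj(c,[.526,-.047,.098]))
```

```text
2.3667 [ 0.52582818 -0.04883122  0.19082067] [2.37163788e-04 7.95339710e-01 6.06163908e-01 7.97891211e-05] [-3.14571686e-01  3.30918625e-01  1.51197064e+00 -1.43834443e-04
  1.29822249e+00 -4.61936426e-02]
[311.89065177 225.81646668]
```

View pics/w2.png

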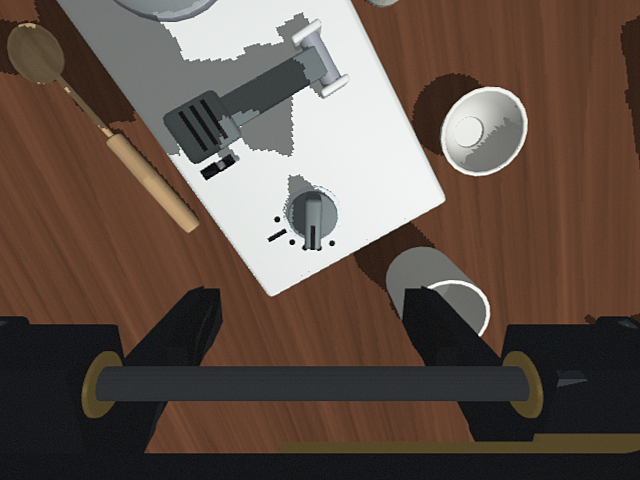

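The bar stands nearly vertical in the image at columns 305–321, rows 195–248, with the black pointer line on its lower half, so tool and bar are nearly aligned. Now the fine numbers.

Run:
```python
from h import *
c=load("pics/w2.npz");s=r.get_state();T=Rq(s["orientation"]).as_matrix();ee=np.array(s["ee_pos"])
g=cv2.cvtColor(c["img"],cv2.COLOR_RGB2GRAY)
for v in range(192,252,4): print(v,g[v,296:332:1].tolist())
tl=lambda u,v,z=.098:(T.T@(plane(c,u,v,z)-ee)*1000).round(1)
for p in((305,197),(320,197),(306,240),(321,240)):print(p,tl(*p))
print("axis prior",T.T@(np.array([.526,-.0468,.088])-ee))
for p in ((277,219),(277,236.5),(292,242),(332,243)):print(p,plane(c,*p,.06).round(4))
```

```text
192 [115, 113, 113, 117, 118, 120, 121, 113, 101, 83, 62, 62, 56, 60, 57, 58, 57, 60, 59, 61, 63, 60, 57, 60, 69, 85, 137, 156, 145, 216, 240, 235, 235, 229, 209, 208]
196 [111, 88, 62, 56, 62, 66, 66, 66, 67, 61, 59, 56, 56, 59, 58, 58, 56, 58, 59, 60, 58, 56, 57, 55, 70, 118, 136, 129, 124, 108, 84, 86, 116, 220, 243, 235]
200 [63, 67, 66, 66, 63, 68, 65, 64, 66, 57, 64, 71, 85, 84, 89, 86, 87, 87, 89, 85, 86, 84, 84, 87, 72, 88, 127, 132, 132, 133, 134, 134, 136, 131, 102, 78]
204 [67, 65, 63, 63, 65, 63, 67, 64, 61, 70, 90, 103, 116, 122, 124, 124, 126, 127, 131, 131, 134, 136, 137, 133, 126, 113, 121, 134, 131, 131, 133, 133, 132, 135, 136, 136]
208 [66, 67, 66, 66, 64, 62, 65, 63, 58, 71, 92, 102, 118, 123, 123, 124, 125, 127, 132, 133, 133, 139, 138, 134, 127, 108, 123, 134, 133, 132, 134, 135, 135, 136, 136, 136]
212 [65, 68, 67, 62, 66, 64, 67, 65, 58, 72, 92, 108, 118, 122, 123, 125, 127, 130, 129, 133, 134, 140, 138, 136, 122, 116, 126, 135, 134, 136, 132, 135, 136, 136, 137, 136]
216 [65, 67, 66, 64, 65, 64, 64, 65, 59, 73, 94, 106, 119, 124, 126, 125, 129, 130, 132, 135,
[... 1087 characters left out ...]
7, 237, 237, 237, 242, 233, 194, 147]
244 [238, 234, 234, 234, 235, 238, 247, 222, 115, 70, 98, 121, 129, 139, 97, 23, 36, 30, 46, 132, 160, 155, 143, 118, 140, 228, 242, 237, 236, 236, 237, 242, 226, 122, 13, 31]
248 [234, 234, 234, 235, 242, 198, 77, 6, 23, 43, 72, 100, 102, 92, 59, 22, 28, 24, 53, 107, 133, 141, 117, 69, 21, 99, 222, 242, 236, 236, 236, 236, 236, 236, 238, 238]
(305, 197) [25.9 -6.  92.7]
(320, 197) [25.9  6.2 92.7]
(306, 240) [-10.9  -5.3  92.7]
(321, 240) [-10.9   7.4  92.7]
axis prior [ 0.00174815 -0.00040579  0.10273949]
(277, 219) [ 0.4931 -0.0426  0.06  ]
(277, 236.5) [ 0.488  -0.0593  0.06  ]
(292, 242) [ 0.5003 -0.0684  0.06  ]
(332, 243) [ 0.5373 -0.0796  0.06  ]
```

servo_tool(
  series=[
    {"delta_pos": [0.02,0,0.4],"angular": [0,0,0],"claw": 1},
    {"delta_pos": [0.02,0,0.7],"angular": [0,0,0],"claw": 1},
    {"delta_pos": [0.02,0,0.9],"angular": [0,0,0],"claw": 1},
    {"delta_pos": [0.02,0,0.9],"angular": [0,0,0],"claw": 1},
    {"delta_pos": [0.02,0,0.9],"angular": [0,0,0],"claw": 1},
  ],
)

```text
time_s: 2.83
ee_pos: [0.5265, -0.0461, 0.1006]
orientation: [-0.0, 0.794, 0.608, -0.0]
contact_force: [0.6, 0.3, 0.5]
gripper_width: 0.0883
grip_force: 0.0
```

servo_tool(
  grip_force=20,
  series=[
    {"delta_pos": [0,0,0.17],"angular": [0,0,0],"claw": 1},
    {"delta_pos": [0,0,0.17],"angular": [0,0,0],"claw": 1},
    {"delta_pos": [0,0,0.17],"angular": [0,0,0],"claw": 0},
    {"delta_pos": [0,0,0.17],"angular": [0,0,0],"claw": 0},
    {"delta_pos": [0,0,0.17],"angular": [0,0,0],"claw": 0},
    {"delta_pos": [0,0,0.17],"angular": [0,0,0],"claw": 0},
    {"delta_pos": [0,0,0.17],"angular": [0,0,0],"claw": 0},
    {"delta_pos": [0,0,0.17],"angular": [0,0,0],"claw": 0},
    {"delta_pos": [0,0,0.17],"angular": [0,0,0],"claw": 0},
    {"delta_pos": [0,0,0.17],"angular": [0,0,0],"claw": 0},
  ],
)

```text
time_s: 3.67
ee_pos: [0.5266, -0.0459, 0.0835]
orientation: [-0.0, 0.794, 0.608, 0.0]
contact_force: [-1.0, 0.2, 0.6]
gripper_width: 0.0368
grip_force: 0.0
```

servo_tool(
  series=[
    {"delta_pos": [0,0,0],"angular": [0,0,0],"claw": 0},
    {"delta_pos": [0,0,0],"angular": [0,0,0],"claw": 0},
    {"delta_pos": [0,0,0],"angular": [0,0,0],"claw": 0},
    {"delta_pos": [0,0,0],"angular": [0,0,0],"claw": 0},
    {"delta_pos": [0,0,0],"angular": [0,0,0],"claw": 0},
    {"delta_pos": [0,0,0],"angular": [0,0,0],"claw": 0},
  ],
)

```text
time_s: 4.17
ee_pos: [0.5266, -0.0458, 0.0834]
orientation: [-0.0, 0.794, 0.608, -0.0]
contact_force: [-0.0, -0.2, 0.0]
gripper_width: 0.0003
grip_force: 0.0
```

The fingers shut on nothing, so I'll look.

Run:
```python
from h import *
c=shot("wrist","pics/w3.png");d=shot("scene","pics/s3.png");e=shot("side","pics/d3.png")
s=r.get_state();print(s["ee_pos"])
w=cv2.resize(c["img"][120:420,160:480],(400,375))
def crop(x,n=40):
    u,v=proj(x,s["ee_pos"]).astype(int);print(u,v);return cv2.resize(x["img"][v-n:v+n,u-n:u+n],(375,375),interpolation=cv2.INTER_CUBIC)
cv2.imwrite("pics/m3.png",np.hstack([w,crop(e)])[...,::-1])
```

```text
[ 0.52656427 -0.04585766  0.08341431]
334 240
```

View pics/m3.png

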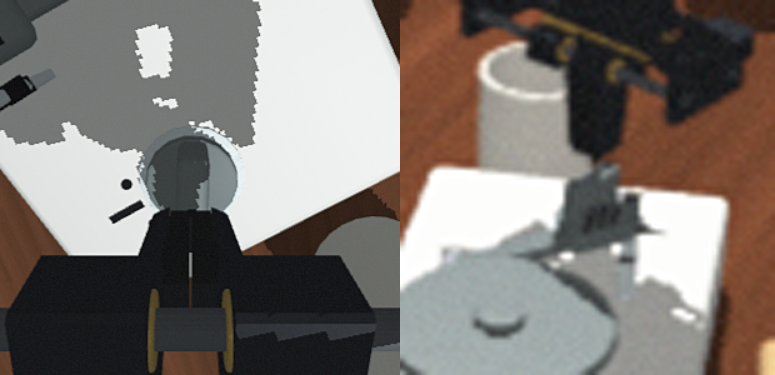

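The wrist view shows the dial disc at about (314,258) in image pixels, with the bar reaching beyond the shut fingertips. I'll compare with the predicted positions.

Run:
```python
from h import *
c=load("pics/w3.npz");s=r.get_state();T=Rq(s["orientation"]).as_matrix();ee=np.array(s["ee_pos"])
tp=lambda p:proj(c,ee+T@np.array(p)).round(1)
print("TCP",tp([0,0,0]),"tip edges",tp([.009,0,0]),tp([.009,.012,0]))
ax=np.array([.526,-.0468])
print("axis .07",proj(c,[*ax,.07]).round(1),"axis .098",proj(c,[*ax,.098]).round(1))
u=T[:,0]
for k in(-.022,.022):print("bar end",k,proj(c,np.array([*ax,.098])+k*u).round(1))
print("dots",[proj(c,p).round(1).tolist() for p in([.4925,-.0426,.06],[.487,-.058,.06])])
print("disc seen at .07:",plane(c,313.6,257.6,.07))
print("post-grip",s["gripper_width"],s["grip_force"],s["contact_force"])
d=load("pics/s3.npz");e=load("pics/d3.npz")
ims=[]
for x in(d,e):
    a,b=proj(x,ee).astype(int);print(a,b);ims.append(cv2.resize(x["img"][b-35:b+35,a-35:a+35],(390,390),interpolation=cv2.INTER_CUBIC))
cv2.imwrite("pics/m4.png",np.hstack([ims[0],cv2.resize(c["img"][200:330,250:380],(390,390),interpolation=cv2.INTER_CUBIC)])[...,::-1])
```

```text
TCP [312.5 274.3] tip edges [312.5 259.8] [333.7 259.8]
axis .07 [312.  266.8] axis .098 [312.  287.4]
bar end -0.022 [311.9 323.1]
bar end 0.022 [312.1 249. ]
dots [[260.3, 267.2], [259.4, 289.9]]
disc seen at .07: [ 0.52851742 -0.04120152  0.07      ]
post-grip 0.000428125237793481 0.0 [-0.21425887 -0.5863293  -0.12508978]
297 228
334 240
```

View pics/m4.png

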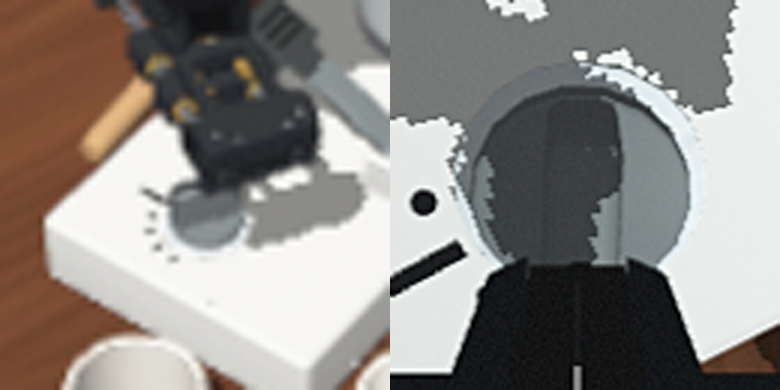

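Run:
```python
from h import *
a,b,c,s=[load(f"pics/{n}.npz") for n in("w1","w2","w3","s3")]
print("dot2.0",tri(a,(242,146.5),b,(277,219)),tri(a,(242,146.5),c,(261.3,267.3)),tri(b,(277,219),c,(261.3,267.3)))
print("bar",tri(a,(253.2,155.8),b,(277,236.5)))
# scene dots after (crop px -> image)
f=lambda x,y:(262+x*70/390,193+y*70/390)
print("scene bar",plane(s,*f(152,196),.06),"dot12",plane(s,*f(151,216),.06))
st=r.get_state();T=Rq(st["orientation"]).as_matrix();ee=np.array(st["ee_pos"])
for z in(0,-.01,-.02,-.03,-.04):
  print(z,[proj(c,ee+T@np.array([.009,y,z])).round(0).tolist() for y in(0,.0125)])
# other end of the scene: tip visible in side/scene?
print(proj(s,ee),proj(s,ee-[0,0,-.03]))
g=c["img"][200:330,300:325].mean(2).astype(int);print([int(x) for x in g[70:110:2,12]])
```

```text
dot2.0 [ 0.49268787 -0.0426442   0.05988043] [ 0.49274019 -0.04274019  0.06009231] [ 0.49330249 -0.04247982  0.06088674]
bar [ 0.48797641 -0.05830022  0.06316829]
scene bar [ 0.49016473 -0.05583785  0.06      ] dot12 [ 0.50320688 -0.06623611  0.06      ]
0 [[313.0, 260.0], [335.0, 260.0]]
-0.01 [[313.0, 267.0], [336.0, 267.0]]
-0.02 [[313.0, 275.0], [337.0, 275.0]]
-0.03 [[313.0, 283.0], [338.0, 283.0]]
-0.04 [[313.0, 293.0], [340.0, 293.0]]
[297.97238713 228.30619861] [297.84485095 222.07771979]
[63, 66, 64, 65, 64, 62, 63, 59, 68, 14, 18, 15, 28, 29, 29, 28, 29, 31, 29, 30]
```

Triangulation puts the deck where I expected. The shut tips appear about 33 mm behind the nominal TCP, so they closed above the bar. I'll reopen and go down about 32 mm, watching the force.

servo_tool(
  series=[
    {"delta_pos": [0,0,0],"angular": [0,0,0],"claw": 0.6},
    {"delta_pos": [0,0,0],"angular": [0,0,0],"claw": 0.6},
    {"delta_pos": [0,0,0],"angular": [0,0,0],"claw": 0.6},
    {"delta_pos": [0,0,0],"angular": [0,0,0],"claw": 0.6},
    {"delta_pos": [0,0,0],"angular": [0,0,0],"claw": 0.6},
    {"delta_pos": [0,0,0],"angular": [0,0,0],"claw": 0.6},
    {"delta_pos": [0,0,0],"angular": [0,0,0],"claw": 0.6},
  ],
)

```text
time_s: 4.9
ee_pos: [0.5266, -0.0459, 0.0834]
orientation: [-0.0, 0.794, 0.608, -0.0]
contact_force: [0.8, 0.4, 1.2]
gripper_width: 0.0451
grip_force: 0.0
```

servo_tool(
  series=[
    {"delta_pos": [0,0,0.06],"angular": [0,0,0],"claw": 0.6},
    {"delta_pos": [0,0,0.12],"angular": [0,0,0],"claw": 0.6},
    {"delta_pos": [0,0,0.18],"angular": [0,0,0],"claw": 0.6},
    {"delta_pos": [0,0,0.18],"angular": [0,0,0],"claw": 0.6},
  ],
)

```text
time_s: 5.23
ee_pos: [0.5257, -0.0456, 0.0638]
orientation: [-0.001, 0.794, 0.608, -0.001]
contact_force: [0.3, 1.0, 0.3]
gripper_width: 0.0533
grip_force: 0.0
```

servo_tool(
  series=[
    {"delta_pos": [0,0,0.05],"angular": [0,0,0],"claw": 0.6},
    {"delta_pos": [0,0,0.1],"angular": [0,0,0],"claw": 0.6},
    {"delta_pos": [0,0,0.14],"angular": [0,0,0],"claw": 0.6},
    {"delta_pos": [0,0,0.14],"angular": [0,0,0],"claw": 0.6},
  ],
)

```text
time_s: 5.57
ee_pos: [0.5261, -0.0458, 0.0505]
orientation: [-0.001, 0.794, 0.608, -0.0]
contact_force: [0.4, -0.5, 0.0]
gripper_width: 0.0527
grip_force: 0.0
```

servo_tool(
  series=[
    {"delta_pos": [0,0,0],"angular": [0,0,0],"claw": 0},
    {"delta_pos": [0,0,0],"angular": [0,0,0],"claw": 0},
    {"delta_pos": [0,0,0],"angular": [0,0,0],"claw": 0},
    {"delta_pos": [0,0,0],"angular": [0,0,0],"claw": 0},
    {"delta_pos": [0,0,0],"angular": [0,0,0],"claw": 0},
    {"delta_pos": [0,0,0],"angular": [0,0,0],"claw": 0},
    {"delta_pos": [0,0,0],"angular": [0,0,0],"claw": 0},
    {"delta_pos": [0,0,0],"angular": [0,0,0],"claw": 0},
  ],
)

```text
time_s: 6.23
ee_pos: [0.5272, -0.046, 0.0516]
orientation: [0.001, 0.794, 0.608, 0.001]
contact_force: [4.5, 0.3, -1.6]
gripper_width: 0.0137
grip_force: 19.9
```

Gripped at 13.7 mm with 20 N. Turning the dial clockwise about 1.02 rad.

servo_tool(
  grip_force=30,
  series=[
    {"delta_pos": [0,0,0],"angular": [0,0,0.15],"claw": 0},
    {"delta_pos": [0,0,0],"angular": [0,0,0.3],"claw": 0},
    {"delta_pos": [0,0,0],"angular": [0,0,0.45],"claw": 0},
    {"delta_pos": [0,0,0],"angular": [0,0,0.6],"claw": 0},
    {"delta_pos": [0,0,0],"angular": [0,0,0.75],"claw": 0},
    {"delta_pos": [0,0,0],"angular": [0,0,0.9],"claw": 0},
    {"delta_pos": [0,0,0],"angular": [0,0,1.0],"claw": 0},
    {"delta_pos": [0,0,0],"angular": [0,0,1.0],"claw": 0},
  ],
)

```text
time_s: 6.9
ee_pos: [0.527, -0.0459, 0.0516]
orientation: [0.0, 0.92, 0.392, 0.0]
contact_force: [4.1, 0.1, -1.3]
gripper_width: 0.0136
grip_force: 29.9
```

servo_tool(
  series=[
    {"delta_pos": [0,0,0],"angular": [0,0,0.15],"claw": 0},
    {"delta_pos": [0,0,0],"angular": [0,0,0.3],"claw": 0},
    {"delta_pos": [0,0,0],"angular": [0,0,0.45],"claw": 0},
    {"delta_pos": [0,0,0],"angular": [0,0,0.6],"claw": 0},
    {"delta_pos": [0,0,0],"angular": [0,0,0.75],"claw": 0},
    {"delta_pos": [0,0,0],"angular": [0,0,0.9],"claw": 0},
    {"delta_pos": [0,0,0],"angular": [0,0,1.0],"claw": 0},
    {"delta_pos": [0,0,0],"angular": [0,0,1.0],"claw": 0},
    {"delta_pos": [0,0,0],"angular": [0,0,1.0],"claw": 0},
  ],
)

```text
time_s: 7.65
ee_pos: [0.5269, -0.0457, 0.0516]
orientation: [-0.0, 0.988, 0.155, 0.0]
contact_force: [3.7, 1.7, -0.1]
gripper_width: 0.0138
grip_force: 29.9
```

servo_tool(
  series=[
    {"delta_pos": [0,0,0],"angular": [0,0,0.06],"claw": 0},
    {"delta_pos": [0,0,0],"angular": [0,0,0.06],"claw": 0},
    {"delta_pos": [0,0,0],"angular": [0,0,0.06],"claw": 0.5},
    {"delta_pos": [0,0,0],"angular": [0,0,0.06],"claw": 0.5},
    {"delta_pos": [0,0,0],"angular": [0,0,0.06],"claw": 0.5},
    {"delta_pos": [0,0,0],"angular": [0,0,0.06],"claw": 0.5},
    {"delta_pos": [0,0,0],"angular": [0,0,0.06],"claw": 0.5},
    {"delta_pos": [0,0,0],"angular": [0,0,0.06],"claw": 0.5},
    {"delta_pos": [0,0,0],"angular": [0,0,0.06],"claw": 0.5},
  ],
)

```text
time_s: 8.4
ee_pos: [0.5265, -0.0459, 0.0514]
orientation: [-0.0, 0.99, 0.139, -0.0]
contact_force: [-0.3, 0.9, -0.0]
gripper_width: 0.0443
grip_force: 0.0
```

servo_tool(
  series=[
    {"delta_pos": [0,0,-0.3],"angular": [0,0,0],"claw": 0},
    {"delta_pos": [0,0,-0.6],"angular": [0,0,0],"claw": 0},
    {"delta_pos": [0,0,-1],"angular": [0,0,0],"claw": 0},
    {"delta_pos": [0,0,-1],"angular": [0,0,0],"claw": 0},
    {"delta_pos": [0,0,-1],"angular": [0,0,0],"claw": 0},
  ],
)

```text
time_s: 8.82
ee_pos: [0.5274, -0.0461, 0.1531]
orientation: [0.001, 0.99, 0.139, 0.002]
contact_force: [-0.7, -0.8, -0.2]
gripper_width: 0.0127
grip_force: 0.0
```

servo_tool(
  series=[
    {"delta_pos": [-1,0,-0.3],"angular": [0,0,0],"claw": 0},
    {"delta_pos": [-1,0,-0.3],"angular": [0,0,0],"claw": 0},
    {"delta_pos": [-1,0,-0.3],"angular": [0,0,0],"claw": 0},
    {"delta_pos": [-1,0,-0.3],"angular": [0,0,0],"claw": 0},
    {"delta_pos": [-1,0,-0.3],"angular": [0,0,0],"claw": 0},
    {"delta_pos": [-1,0,-0.3],"angular": [0,0,0],"claw": 0},
  ],
)

```text
time_s: 9.32
ee_pos: [0.4307, -0.0731, 0.1806]
orientation: [-0.0, 0.99, 0.138, -0.0]
contact_force: [-1.0, -0.4, 0.0]
gripper_width: 0.0006
grip_force: 0.0
```

Run:
```python
from h import *
c=shot("wrist","pics/w5.png")
s=r.get_state();print(s["time_s"],s["ee_pos"],s["orientation"],s["gripper_width"])
cv2.imwrite("pics/m5.png",cv2.resize(c["img"][0:330,60:500],(800,600),interpolation=cv2.INTER_CUBIC)[...,::-1])
```

```text
9.3667 [ 0.43082061 -0.07307036  0.18056274] [-4.15908208e-04  9.90344806e-01  1.38624337e-01 -5.34729002e-04] 0.0007568099652189304
```

View pics/m5.png

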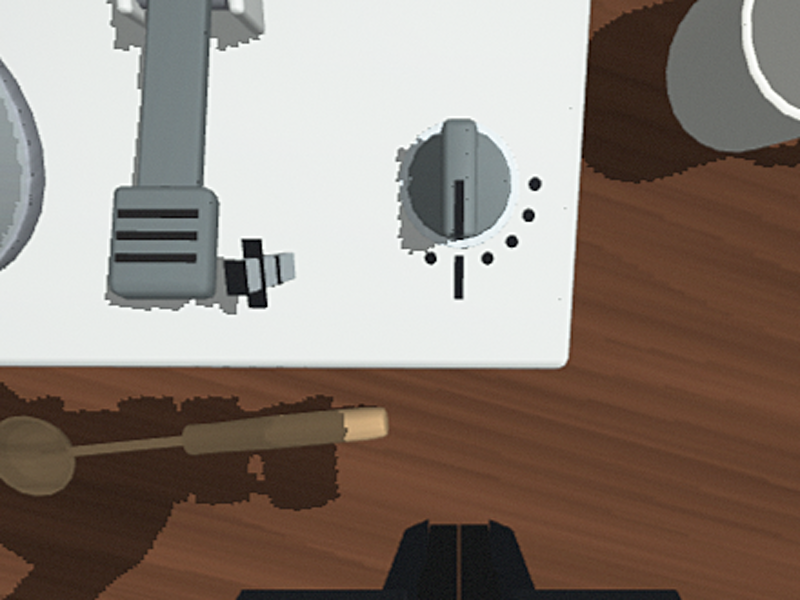

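The wrist view shows the pointer in line with the bar mark (crop about (459,210) over (459,277)), so the dial is at 1.6. The pad centre is at crop (163,240), and the shut tips are at (459,525).

Run:
```python
from h import *
c=load("pics/w5.npz");s=r.get_state();T=Rq(s["orientation"]).as_matrix();ee=np.array(s["ee_pos"])
px=lambda x,y:(60+x*.55,y*.55)
yaw=.282;M=np.array([[np.cos(yaw),-np.sin(yaw)],[np.sin(yaw),np.cos(yaw)]]);o=np.array([.5056,.0775])
for p in((163,240),(157,235)):
    P=plane(c,*px(*p),.134);print(P,"proc",M.T@(P[:2]-o),"tool",T.T@(P-ee))
def axis(a,b,z): 
    d=plane(c,*px(*b),z)-plane(c,*px(*a),z);return np.arctan2(d[1],d[0])
print("pointer ang",axis((459,235),(459,182),.098),"tool x ang",np.arctan2(T[1,0],T[0,0]))
```

```text
[0.47692266 0.04627725 0.134     ] proc [-0.03623319 -0.02200922] tool [ 0.07714365 -0.10205708  0.04658918]
[0.47801097 0.04849956 0.134     ] proc [-0.03456944 -0.02017755] tool [ 0.07880032 -0.10389515  0.0465894 ]
pointer ang 0.28024617187500145 tool x ang 0.2781449325027619
```

servo_tool(
  series=[
    {"delta_pos": [0.78,-1,0],"angular": [0,0,0],"claw": 0},
    {"delta_pos": [0.78,-1,0],"angular": [0,0,0],"claw": 0},
    {"delta_pos": [0.78,-1,0],"angular": [0,0,0],"claw": 0},
    {"delta_pos": [0.78,-1,0],"angular": [0,0,0],"claw": 0},
    {"delta_pos": [0.78,-1,0],"angular": [0,0,0],"claw": 0},
    {"delta_pos": [0.78,-1,0],"angular": [0,0,0],"claw": 0},
  ],
)

```text
time_s: 9.87
ee_pos: [0.4779, 0.0442, 0.1806]
orientation: [-0.0, 0.99, 0.139, -0.001]
contact_force: [0.4, -0.5, 0.1]
gripper_width: 0.0006
grip_force: 0.0
```

servo_tool(
  series=[
    {"delta_pos": [0,-0.02,0.2],"angular": [0,0,0],"claw": 0},
    {"delta_pos": [0,-0.02,0.4],"angular": [0,0,0],"claw": 0},
    {"delta_pos": [0,-0.02,0.55],"angular": [0,0,0],"claw": 0},
    {"delta_pos": [0,-0.02,0.62],"angular": [0,0,0],"claw": 0},
    {"delta_pos": [0,-0.02,0.62],"angular": [0,0,0],"claw": 0},
    {"delta_pos": [0,-0.02,0.62],"angular": [0,0,0],"claw": 0},
  ],
)

```text
time_s: 10.37
ee_pos: [0.4777, 0.0454, 0.1198]
orientation: [0.0, 0.99, 0.138, 0.0]
contact_force: [0.6, -0.9, 0.8]
gripper_width: 0.0002
grip_force: 0.0
```

servo_tool(
  series=[
    {"delta_pos": [0,0,0.05],"angular": [0,0,0],"claw": 0},
    {"delta_pos": [0,0,0.05],"angular": [0,0,0],"claw": 0},
    {"delta_pos": [0,0,0.05],"angular": [0,0,0],"claw": 0},
  ],
)

```text
time_s: 10.62
ee_pos: [0.4776, 0.0461, 0.1147]
orientation: [0.0, 0.99, 0.138, 0.0]
contact_force: [0.3, -1.2, -0.1]
gripper_width: 0.0001
grip_force: 0.0
```

servo_tool(
  series=[
    {"delta_pos": [0,0,0.05],"angular": [0,0,0],"claw": 0},
    {"delta_pos": [0,0,0.05],"angular": [0,0,0],"claw": 0},
    {"delta_pos": [0,0,0.05],"angular": [0,0,0],"claw": 0},
  ],
)

```text
time_s: 10.87
ee_pos: [0.4773, 0.0462, 0.1092]
orientation: [-0.0, 0.99, 0.138, -0.0]
contact_force: [-0.2, 0.1, -0.3]
gripper_width: 0.0004
grip_force: 0.0
```

servo_tool(
  series=[
    {"delta_pos": [0,0,0.04],"angular": [0,0,0],"claw": 0},
    {"delta_pos": [0,0,0.04],"angular": [0,0,0],"claw": 0},
    {"delta_pos": [0,0,0.04],"angular": [0,0,0],"claw": 0},
  ],
)

```text
time_s: 11.12
ee_pos: [0.4777, 0.0461, 0.1055]
orientation: [0.0, 0.99, 0.138, 0.0]
contact_force: [1.2, 0.7, 2.2]
gripper_width: 0.0004
grip_force: 1.1
```

servo_tool(
  series=[
    {"delta_pos": [0,0,0.04],"angular": [0,0,0],"claw": 0},
    {"delta_pos": [0,0,0.04],"angular": [0,0,0],"claw": 0},
    {"delta_pos": [0,0,0.04],"angular": [0,0,0],"claw": 0},
  ],
)

```text
time_s: 11.37
ee_pos: [0.4776, 0.0461, 0.1014]
orientation: [0.0, 0.99, 0.138, 0.0]
contact_force: [1.4, 0.5, 2.2]
gripper_width: 0.0002
grip_force: 1.3
```

servo_tool(
  series=[
    {"delta_pos": [0,0,0.04],"angular": [0,0,0],"claw": 0},
    {"delta_pos": [0,0,0.04],"angular": [0,0,0],"claw": 0},
    {"delta_pos": [0,0,0.04],"angular": [0,0,0],"claw": 0},
  ],
)

```text
time_s: 11.62
ee_pos: [0.4775, 0.0461, 0.0973]
orientation: [0.0, 0.99, 0.138, 0.0]
contact_force: [1.5, 0.3, 2.6]
gripper_width: 0.0005
grip_force: 1.6
```

Contact came at TCP z of about 0.107. Half travel is about 22 mm lower, near 0.085.

servo_tool(
  series=[
    {"delta_pos": [0,0,0.03],"angular": [0,0,0],"claw": 0},
    {"delta_pos": [0,0,0.06],"angular": [0,0,0],"claw": 0},
    {"delta_pos": [0,0,0.09],"angular": [0,0,0],"claw": 0},
    {"delta_pos": [0,0,0.11],"angular": [0,0,0],"claw": 0},
    {"delta_pos": [0,0,0.11],"angular": [0,0,0],"claw": 0},
    {"delta_pos": [0,0,0.11],"angular": [0,0,0],"claw": 0},
  ],
)

```text
time_s: 12.12
ee_pos: [0.4771, 0.0462, 0.0861]
orientation: [-0.0, 0.99, 0.138, -0.0]
contact_force: [-1.9, -1.2, 5.7]
gripper_width: 0.0004
grip_force: 2.4
```

Run:
```python
from h import *
c=shot("wrist","pics/w6.png");d=shot("side","pics/d6.png")
s=r.get_state();print(s["time_s"],s["ee_pos"],s["contact_force"])
u,v=proj(d,[.477,.046,.113]).astype(int);print(u,v)
a=cv2.resize(c["img"][160:380,160:420],(460,390),interpolation=cv2.INTER_CUBIC)
b=cv2.resize(d["img"][v-32:v+32,u-28:u+28],(340,390),interpolation=cv2.INTER_CUBIC)
cv2.imwrite("pics/m6.png",np.hstack([a,b])[...,::-1])
yaw=.282;M=np.array([[np.cos(yaw),-np.sin(yaw)],[np.sin(yaw),np.cos(yaw)]]);o=np.array([.5056,.0775])
f=lambda p:((p-[160,160])*[460/260,390/220]).round().tolist()
# pad corners predicted for pressed angles; hinge from 134 mm at slope .42, lever 105
for q in(0,.14,.21,.28):
    t=.42-q; hx=-.0345+.105*np.cos(.42); hz=.134-.105*np.sin(.42)
    out=[]
    for xs,ys in((-.02,-.018),(.02,-.018),(.02,.018)):
        L=.105-xs;P=[*(o+M@[hx-L*np.cos(t),-.02+ys]),hz+L*np.sin(t)];out.append(f(proj(c,P)))
    print(q,out)
```

```text
12.2167 [0.47711422 0.04624343 0.08619429] [-2.53620275  0.08214578  5.85241859]
337 251
0 [[330.0, 360.0], [328.0, 197.0], [185.0, 197.0]]
0.14 [[323.0, 339.0], [324.0, 194.0], [191.0, 194.0]]
0.21 [[321.0, 326.0], [322.0, 190.0], [194.0, 190.0]]
0.28 [[318.0, 313.0], [320.0, 185.0], [197.0, 186.0]]
```

View pics/m6.png

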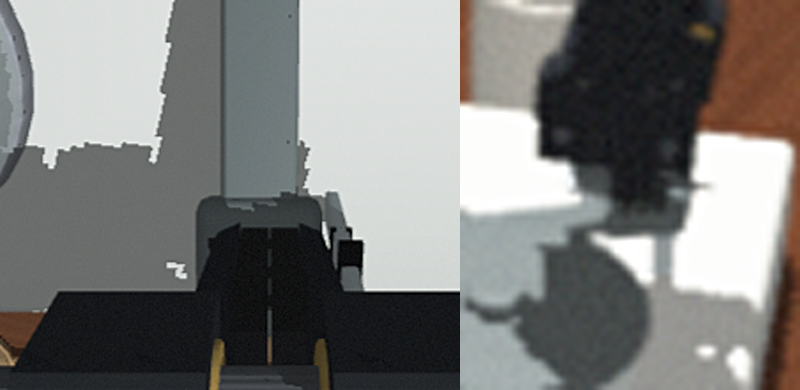

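The far pad edge spans columns 197–322 (125 px; predicted 128 at 0.21 and 123 at 0.28). The black long rib is at (350,252) beside the pad. The side crop shows the tips on the pad, level with the rib. Vertical force is 5.8 N, so about half travel. I'll hold briefly.

servo_tool(
  series=[
    {"delta_pos": [0,0,0],"angular": [0,0,0],"claw": 0},
    {"delta_pos": [0,0,0],"angular": [0,0,0],"claw": 0},
    {"delta_pos": [0,0,0],"angular": [0,0,0],"claw": 0},
    {"delta_pos": [0,0,0],"angular": [0,0,0],"claw": 0},
    {"delta_pos": [0,0,0],"angular": [0,0,0],"claw": 0},
    {"delta_pos": [0,0,0],"angular": [0,0,0],"claw": 0},
    {"delta_pos": [0,0,0],"angular": [0,0,0],"claw": 0},
    {"delta_pos": [0,0,0],"angular": [0,0,0],"claw": 0},
    {"delta_pos": [0,0,0],"angular": [0,0,0],"claw": 0},
  ],
)

```text
time_s: 12.97
ee_pos: [0.4771, 0.0462, 0.0862]
orientation: [-0.0, 0.99, 0.139, -0.0]
contact_force: [-2.5, -1.4, 5.2]
gripper_width: 0.0004
grip_force: 2.4
```

```bash
python3 -c "
from cell import r
s=r.get_state();print(s['ee_pos'],s['contact_force']);print(r.sign_off())"
```

```text
[0.47714309 0.04623218 0.08622742] [-2.45653728 -1.36127148  5.2178064 ]
the job is handed in; nothing more can be done
None
```

I turned the dial to the long bar mark, then pressed the paddle to about half travel (about 5 N) and handed the job in with the fingers still holding it; no verdict came back.

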